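Put the trim-repair kit away in the garage niche

ROBOT

A 6-joint arm with a two-finger parallel gripper is mounted at the origin on the work surface. World frame = base frame: x ahead of the robot, y to its left, z up, the work surface at z = 0. Lengths are in mm, angles in degrees, forces in N, time in s.
With the tool pointing down it reaches from about 300 to 850 mm from the base axis. Payload 4.2 kg.
Tool frame: the origin (TCP) lies midway between the tips of the shut fingers; the grasp point (between the pads) lies 19 mm behind it; z points along the fingers, y is the line along which they close (so a half turn about z gives the same grasp; the last joint's range is limited). The gripper opens to 91 mm and grips with 3 to 60 N. Pads are 32 mm wide; open, the fingers measure 118 mm over their backs; the gripper's body (76 mm by 178 mm) begins 60 mm behind the grasp point.
Start: joints at [63.255, 18.312, 89.639, -0, 72.044, -1.146], TCP at [248.452, 518.57, 213.976] pointing down, gripper open.
Joint ranges: [-177.97, 177.97], [-48.28, 115.42], [12.27, 149.76], [-77.06, 257.06], [2.81, 150.46], [-146.56, 146.56]. Speed limits (degrees/s): [147.25, 147.25, 180, 180, 180, 180].

INTERFACE

Orientations are given as [roll, pitch, yaw] about the fixed x, y, z axes, in that order (R = Rz(yaw) Ry(pitch) Rx(roll)).
In Python, from workcell import env gives the robot as it stands.
- The arm moves only by the shell command python3 -m jog 'ROWS' [FORCE]. ROWS is a JSON object of lists of equal length, an entry for each row: "jaw": the finger opening in mm, from 0 to 91.2; "slide": the shift along the tool's x, y, z in units of 30 mm (1.0 is 30 mm), a list of three; "spin": the turn about the tool's z in units of 8 degrees (1.0 is 8 degrees). In form: {"jaw": [jaw, ...], "slide": [[dx, dy, dz], ...], "spin": [spin, ...]}. A call has 1 to 10 rows; each row shifts and turns the commanded pose from where the row before left it, along the tool's axes as they then stand; what a row does not reach is not made up. A row lasts 1/10 s, in which the tool goes at most 50 mm and 8.59 degrees, less where a joint would pass 70% of its speed; a pose out of reach is approached as far as the arm can. A call is refused whole if a number of a shift passes 1 or a number of a turn 1, either way. A call with a gripper value outside its range is refused whole. The fingers move at their own pace and stop on an object; FORCE is the grip in N (left out, the last holds). Time passes only in rows, so rows that do not move let the fingers close. It gives the time, the measured TCP pose, the force, the opening and the grip force at its end, in the units of the state.
- env.state(): the state, without advancing time (a new reading comes with each control period).
- env.grab_frame(name): name is "scene" or "top" or "wrist"; returns the picture (480x640x3 uint8, red, green, blue); there is no depth.
- env.camera_model(name): a dict with "fx", "fy", "cx", "cy" (pixels), "camera_from_world" (4x4, takes a point from world to camera coordinates). Camera axes: x right, y up, looking along -z (the intrinsics and any distortion apply to the point x, -y, -z); pixel columns grow to the right and rows downward; lengths in mm; the calibration is good to about 2 mm. A picture is of the moment at which its call begins: read the wrist's pose just before it. camera_model takes no time and is no camera call; for the wrist camera it gives the pose at the moment of the call.
- env.job_done(): hands the job in; it is judged then, once.
The state is a dict: "time_s": time; "qpos": joint angles; "qvel": joint speeds; "effort": joint torques, N m; "ee_pos": TCP position; "ee_rot": TCP orientation; "force": force on the tool from outside, world axes, zero at the start; "torque": the same for the moment, N m; "gripper_width": finger opening in mm; "gripper_force": force on a finger pad.
Only numpy, scipy, OpenCV 4.12 (cv2) and the standard library are available. Lean on these libraries where they do the work, as an engineer would, in place of code of your own. Each camera call takes 0.05 s, during which the arm holds its last target. There are 200 camera calls.

TASK

Put the trim-repair kit away: stand the round steel canister in the middle of the square cork mat, then set the flat square tin centred on the canister, then the small capped pot upright and centred on the tin. Last, press the handle of the white brush down into the spring holder until it sits fully home between the jaws, and leave the inspection lamp and the two black trim clips where they are.

Things in the scene. Friction and masses are not known exactly. Their poses are not given: they have to be found in the camera images.
- canister: Round steel canister, hinged lid shut (stays shut), upright, loose, about 220 g: 58 mm diameter (59 at the lid), 64 mm tall, flat top. Origin: centre of its underside, z up. A hinge barrel stands out 5 mm on its +x side and a clasp 3 mm on its -x side, 37 to 59 mm up: best gripped across its y axis.
- tin: Flat square aluminium tin with flat top, closed, loose, about 100 g: 50 x 50 mm, 26 mm tall, sides along its x and y. Origin: centre of its underside, z up.
- pot: Small round amber glass pot with a brass cap, closed, loose, about 70 g: 38 mm diameter, the upper 12 mm (cap) 40 mm; 32 mm tall, flat top. Origin: centre of its underside, z up.
- brush: White silicone brush lying flat, loose, about 70 g. A round handle of 14 mm diameter runs along its x axis from x = -65 to +65 mm, then a flat head, 50 mm long, 36 mm wide and about 13 mm thick, from x = +65 to +115 mm. Origin: underside of the middle of the handle (the handle's axis is 7 mm above it), z up.
- mat: Square cork mat fixed to the counter, 100 x 100 mm, 6 mm thick: the canister's place. Origin: centre of its underside, so its top is at z = +6 mm.
- holder: Fixed spring holder: base 116 (x) by 56 mm, 6 thick. At x = +-38 mm, 20 mm long stations: seat top at z = 22 between sprung jaws, flared to z = 48; a handle along x pressed down (about 7 N) parts them along y and they close over it. 56 mm free between stations. Home: handle middle over holder middle, head at either end, brush origin 22 mm above this origin: centre of base underside, z up.
- lamp: Handheld inspection lamp with a toggle switch, lying loose, 225 mm long, 42 mm wide, about 45 mm high at the switch. Not to be moved. Origin: underside near its middle, length along its x.
- trim_a: Black plastic trim clip, loose, 36 x 24 mm, 17 mm high. Not to be moved. Origin: centre of its underside.
- trim_b: Second black plastic trim clip, the same size as the other. Not to be moved. Origin: centre of its underside.
Things that resemble listed ones, but are neither listed nor needed, are in the scene too. What is meant by the mat is not purple or yellow, and is the larger of those in its own colour.

How it is judged (in metres and radians):
On the way, in this order (a step that is already met when the one before it is completed fails the run):
1. the canister stands on the cork mat, let go (horizontal distance between canister and mat below 0.015 m and z of canister in the frame of mat between 0.002 and 0.01 m and angle between canister's own z axis and vertical below 0.1 rad and contact force between the fingers and canister below 0.1 N and linear speed of canister below 0.02 m/s), for 0.2 s.
2. the tin lies on the canister, let go (horizontal distance between canister and mat below 0.015 m and z of canister in the frame of mat between 0.002 and 0.01 m and angle between each of canister, tin's own z axis and vertical below 0.1 rad and horizontal distance between tin and canister below 0.012 m and z of tin in the frame of canister between 0.06 and 0.068 m and contact force between the fingers and tin below 0.1 N and linear speed of tin below 0.02 m/s), for 0.2 s.
3. the pot stands on the tin, let go (horizontal distance between canister and mat below 0.015 m and z of canister in the frame of mat between 0.002 and 0.01 m and angle between each of canister, tin, pot's own z axis and vertical below 0.1 rad and horizontal distance between tin and canister below 0.012 m and z of tin in the frame of canister between 0.06 and 0.068 m and horizontal distance between pot and tin below 0.01 m and z of pot in the frame of tin between 0.022 and 0.03 m and contact force between the fingers and pot below 0.1 N and linear speed of pot below 0.02 m/s), for 0.2 s.
4. the brush handle is home in the spring holder, let go (horizontal distance between brush and holder below 0.015 m and z of brush in the frame of holder between 0.018 and 0.026 m and angle between the x axis of brush and the x axis of holder, either way round below 0.12 rad and contact force between the fingers and brush below 0.1 N and linear speed of brush below 0.02 m/s), for 0.2 s.
At the end, for the whole second after the job is handed in: Upright (0.1 rad), heights within 4 mm: canister on mat within 15 mm of its centre, tin on canister within 12 mm, pot on tin within 10 mm. Brush handle seated in holder (22 +-4 mm above its underside), centred within 15 mm, along its x within 0.12 rad. All released, at rest (horizontal distance between canister and mat below 0.015 m and z of canister in the frame of mat between 0.002 and 0.01 m and angle between each of canister, tin, pot's own z axis and vertical below 0.1 rad and horizontal distance between tin and canister below 0.012 m and z of tin in the frame of canister between 0.06 and 0.068 m and horizontal distance between pot and tin below 0.01 m and z of pot in the frame of tin between 0.022 and 0.03 m and horizontal distance between brush and holder below 0.015 m and z of brush in the frame of holder between 0.018 and 0.026 m and angle between the x axis of brush and the x axis of holder, either way round below 0.12 rad and linear speed of each of canister, tin, pot, brush below 0.02 m/s); the robot touches nothing.
It fails at once if the inspection lamp is moved more than 20 mm (distance of lamp from where it was at the start of the episode above 0.02 m).
It fails at once if the first trim clip is moved more than 20 mm (distance of trim_a from where it was at the start of the episode above 0.02 m).
It fails at once if the second trim clip is moved more than 20 mm (distance of trim_b from where it was at the start of the episode above 0.02 m).
It also fails if it takes over 118 s, if anything falls off the work surface, if the arm or the gripper's body presses on something with over 40 N, if the wrist force passes 120 N, or if a joint passes its speed limit or range.

## Working session

There is one attempt and no reset: what is moved stays moved. The work goes in short steps, Python scripts to look and compute and a shell command to move; the robot and the scene stay as the last step left them, time stands still between calls to the robot, and variables do not carry over. Pictures are saved under pics/ and viewed, at most 14 in all, crops included, and the job is handed in when it is done.

```bash
ls; mkdir -p pics; python3 - <<'E'
from workcell import env
import cv2
for n in ("scene","top"):
    cv2.imwrite(f"pics/{n}0.png",env.grab_frame(n)[:,:,::-1])
    m=env.camera_model(n); print(n,{k:(v if not hasattr(v,'round') else v) for k,v in m.items()})
print(env.state())
E
```

```text
pics
scene {'fx': 546.00373537683, 'fy': 546.00373537683, 'cx': 324.361207226728, 'cy': 241.52931341510904, 'camera_from_world': array([[ 6.72320633e-01,  7.40250059e-01, -3.84917898e-03,
        -3.83074197e+02],
       [-4.37163629e-01,  4.01232550e-01,  8.04922606e-01,
         1.87229753e+02],
       [ 5.97388423e-01, -5.39483355e-01,  5.93367325e-01,
        -1.64676321e+03],
       [ 0.00000000e+00,  0.00000000e+00,  0.00000000e+00,
         1.00000000e+00]])}
top {'fx': 594.7448117460688, 'fy': 594.7448117460688, 'cx': 324.03497663362447, 'cy': 235.14485343097888, 'camera_from_world': array([[ 5.94242656e-02, -9.98225320e-01,  3.86874976e-03,
        -1.90912948e+01],
       [ 9.76428793e-01,  5.89314512e-02,  2.07638858e-01,
        -5.13907854e+02],
       [-2.07498357e-01, -8.56122798e-03,  9.78197903e-01,
        -1.07762401e+03],
       [ 0.00000000e+00,  0.00000000e+00,  0.00000000e+00,
         1.00000000e+00]])}
{'time_s': 0.1, 'qpos': array([ 6.32526840e+01,  1.83478448e+01,  8.96981697e+01, -1.65353651e-04,
        7.20423850e+01, -1.14769737e+00]), 'qvel': array([ 0.03876527, -0.11761592, -0.22519031,  0.00342565, -0.01579269,
        0.03742779]), 'effort': array([ 1.06596847e-04, -4.13334811e+01, -2.32510543e+01,  7.30505283e-02,
        4.22701507e-02, -6.68550092e-05]), 'ee_pos': array([248.26744782, 518.16129655, 213.21412068]), 'ee_rot': array([-1.79911615e+02, -1.61343134e-03,  1.54400431e+02]), 'force': array([-0.76361048,  0.56867692,  0.24174238]), 'torque': array([ 0.00364772,  0.03279719, -0.06374536]), 'gripper_force': 0.0, 'gripper_width': 91.26539092925287}
```

View pics/top0.png

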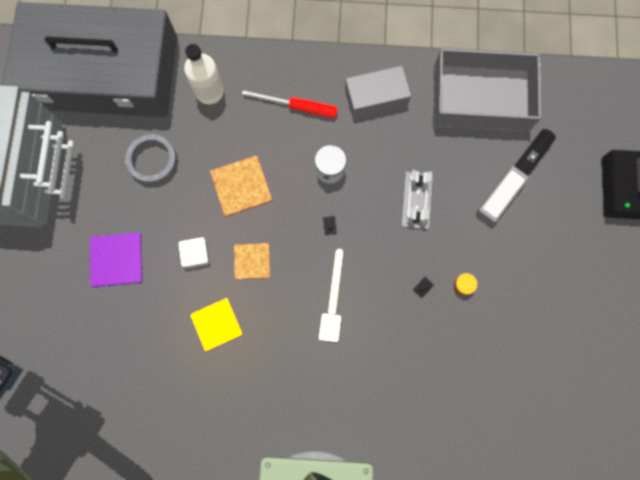

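View pics/scene0.png

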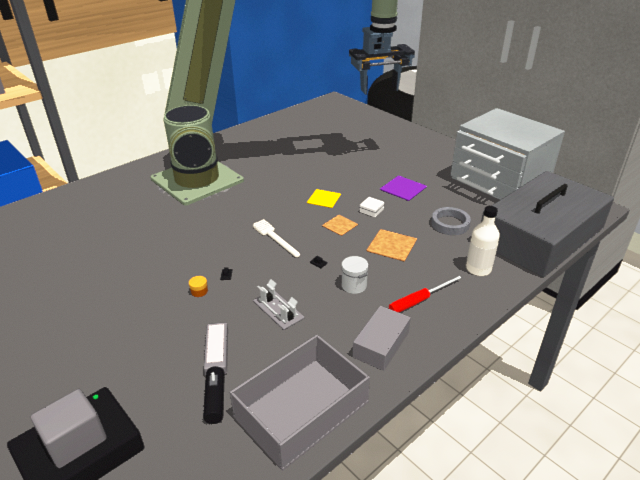

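The top view shows these:
- Mats: purple (115,260), yellow (216,324), small cork (252,261) and large cork (241,185). The large cork is the mat.
- Canister: white round (330,162). The bottle (205,80) and ring (151,158) are not it.
- Tin: (193,253). The grey block (378,88) is not it.
- Pot: amber (466,284).
- Brush: (335,295). The red screwdriver is not it.
- Holder: (417,199).
- Clips: (329,225) and (423,287). Lamp: (517,175).

```bash
cat > h.py <<'E'
import numpy as np, cv2
from workcell import env
def cast(m,uv,z):
    """pixel(s) -> world points on plane z (mm)"""
    uv=np.atleast_2d(np.asarray(uv,float)); T=m["camera_from_world"]; R=T[:3,:3]; c=-R.T@T[:3,3]
    d=np.c_[(uv[:,0]-m["cx"])/m["fx"],-(uv[:,1]-m["cy"])/m["fy"],-np.ones(len(uv))]@R
    return c+d*((z-c[2])/d[:,2])[:,None]
def proj(m,p):
    q=m["camera_from_world"]@np.r_[p,1]; return [m["cx"]+m["fx"]*q[0]/-q[2], m["cy"]-m["fy"]*q[1]/-q[2]]
def blob(mask,at,minarea=30):
    """contour nearest to pixel at"""
    cs=[c for c in cv2.findContours(mask.astype(np.uint8),cv2.RETR_EXTERNAL,cv2.CHAIN_APPROX_NONE)[0] if cv2.contourArea(c)>minarea]
    return min(cs,key=lambda c:-cv2.pointPolygonTest(c,(float(at[0]),float(at[1])),True))
def rect(m,c,z):
    w=cast(m,c[:,0,:],z)[:,:2].astype(np.float32); (x,y),s,a=cv2.minAreaRect(w); return np.round([x,y,*s,a],1)
def move(p,yaw=None):
    """print slide (30mm) / spin (8deg) units to bring TCP to p, yaw"""
    s=env.state(); from scipy.spatial.transform import Rotation as Ro
    R=Ro.from_euler("xyz",s["ee_rot"],degrees=True).as_matrix()
    print("at",s["ee_pos"].round(1),s["ee_rot"].round(1),"slide mm",(R.T@(np.asarray(p)-s["ee_pos"])).round(1),"slide u",(R.T@(np.asarray(p)-s["ee_pos"])/30).round(2))
    if yaw is not None:
        d=(s["ee_rot"][2]-yaw+90)%180-90; print("spin deg",round(d,1),"u",round(d/8,2))
E
python3 - <<'E'
from h import *
m=env.camera_model("top"); im=cv2.imread("pics/top0.png"); hsv=cv2.cvtColor(im,cv2.COLOR_BGR2HSV); H,S,V=[hsv[:,:,i].astype(int) for i in range(3)]
o=(H>8)&(H<28)&(S>120)&(V>90)
wh=(V>125)&(S<60)
print("mat",rect(m,blob(o,(241,185)),6)); print("smallcork",rect(m,blob(o,(252,261)),6))
print("tin top",rect(m,blob(V>200,(193,250)),26),"mask all",rect(m,blob(V>110,(193,250)),26))
print("pot",rect(m,blob(o,(466,284)),32))
print("can top",rect(m,blob(V>200,(330,160)),64), blob(V>200,(330,160))[:,0].min(0),blob(V>200,(330,160))[:,0].max(0))
print("brush",rect(m,blob(V>150,(335,300)),10))
print("holder",rect(m,blob(V>100,(417,215)),6))
for n,a in (("lamp",(500,200)),):print(n,rect(m,blob(V>120,a),20))
for n,a in (("ta",(329,225)),("tb",(423,287))):print(n,rect(m,blob(V<40,a,10),10))
t=[cv2.resize(im[y-32:y+32,x-35:x+35],(350,320),interpolation=cv2.INTER_CUBIC)[:290] for x,y in ((241,185),(193,253),(330,165),(417,200))]
cv2.imwrite("pics/crop0.png",np.vstack([np.hstack(t[:2]),np.hstack(t[2:])]))
E
```

```text
mat [616.9 186.5 100.4  99.5  22.8]
smallcork [464.7 151.7  68.   67.4   6.3]
tin top [472.4 264.4  51.4  51.2  14.2] mask all [ 550.9   20.6  961.1 1360.7    3.6]
pot [ 440.  -263.4   40.9   43.1   47. ]
can top [662.5   8.9  56.8  57.9  68.1] [315 145] [345 173]
brush [408.5 -13.2  41.4 183.2  86.3]
holder [ 555.7   21.   978.  1384.6    3.6]
lamp [ 552.4   20.7  966.2 1367.9    3.6]
ta [ 6.638e+02 -5.789e+02  1.372e+02  7.050e+01  4.000e-01]
tb [ 6.638e+02 -5.789e+02  1.372e+02  7.050e+01  4.000e-01]
```

View pics/crop0.png

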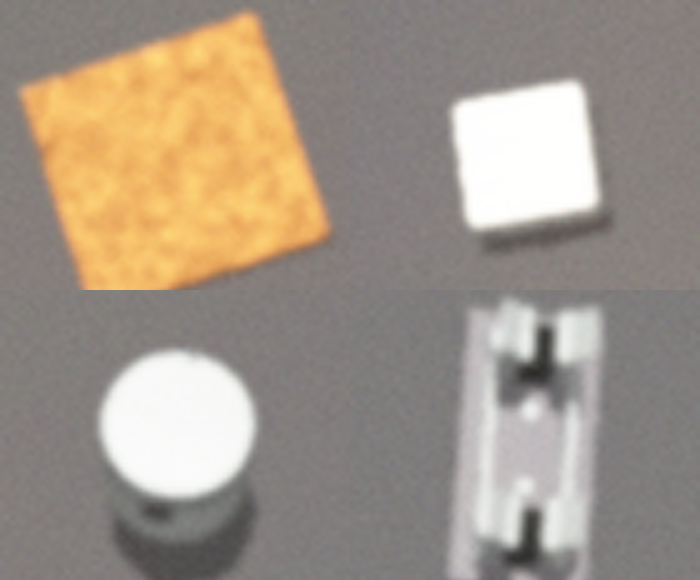

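The crops confirm the picks: large cork mat, light square tin, canister with its dark clasp on the near side slightly left, and holder axis nearly along world x. Next I'll work out the move to above the canister.

```bash
python3 - <<'E'
from h import *
move([620,20,230],163)
m=env.camera_model("top")
for n,a,z in (("ta",(329,225),10),("tb",(423,287),10),("holder",(417.5,200),6),("lamp0",(490,215),20),("lamp1",(548,135),20)): print(n,cast(m,[a],z).round())
E
```

```text
at [248.3 518.2 213.2] [-179.9   -0.   154.4] slide mm [-550.5 -288.7  -16.4] slide u [-18.35  -9.62  -0.55]
spin deg -8.6 u -1.07
ta [[545.   3.  10.]]
tb [[ 432. -186.   10.]]
holder [[ 608. -171.    6.]]
lamp0 [[ 582. -313.   20.]]
lamp1 [[ 757. -431.   20.]]
```

```bash
python3 -m jog '{"jaw":[91,91,91,91,91,91,91,91,91,91],"slide":[[-1,-0.5,0],[-1,-0.5,0],[-1,-0.5,0],[-1,-0.5,0],[-1,-0.5,0],[-1,-0.5,0],[-1,-0.5,0],[-1,-0.5,0],[-1,-0.5,0],[-1,-0.5,0]],"spin":[0,0,0,0,0,0,0,0,0,0]}' && python3 -m jog '{"jaw":[91,91,91,91,91,91,91,91,91],"slide":[[-1,-0.5,0],[-1,-0.5,0],[-1,-0.5,0],[-1,-0.5,0],[-1,-0.5,0],[-1,-0.5,0],[-1,-0.5,0],[-1,-0.5,0],[0,0,0]],"spin":[0,0,0,0,0,0,0,0,0]}' && python3 - <<'E'
from h import *
m=env.camera_model("wrist"); move([620,20,230],163)
cv2.imwrite("pics/w1.png",env.grab_frame("wrist")[:,:,::-1])
print(proj(m,[662,9,64]),proj(m,[617,186,6]))
E
```

```text
time_s: 1.1
ee_pos: [454.6, 252.4, 213.6]
ee_rot: [-180.0, -0.0, 154.4]
force: [0.4, 0.1, 1.7]
gripper_width: 90.8
gripper_force: 0.0
time_s: 2.0
ee_pos: [620.7, 38.5, 212.8]
ee_rot: [-179.9, 0.0, 154.2]
force: [-0.4, 0.7, -0.3]
gripper_width: 91.2
gripper_force: 0.0
at [620.7  38.5 212.8] [-179.9    0.   154.2] slide mm [ -7.5 -16.9 -17.1] slide u [-0.25 -0.56 -0.57]
spin deg -8.8 u -1.1
[np.float64(311.071573385014), np.float64(276.85577061499225)] [np.float64(458.71341558730694), np.float64(139.14734051381402)]
```

View pics/w1.png

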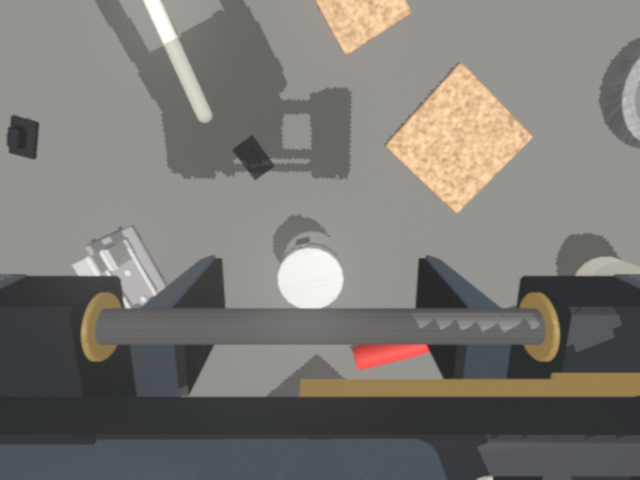

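Wrist view: canister lid centre is at (311,278) and the mat at (459,139), both matching the projections. The clasp is at (302,241). Next I'll get the clasp bearing and the approach.

```bash
python3 - <<'E'
from h import *
m=env.camera_model("wrist"); im=cv2.imread("pics/w1.png"); hsv=cv2.cvtColor(im,cv2.COLOR_BGR2HSV); H,S,V=[hsv[:,:,i].astype(int) for i in range(3)]
c=blob(V>200,(311,278)); print("can",rect(m,c,64))
print("clasp",cast(m,[(302,241)],52)); print("mat",rect(m,blob((S>80)&(V>120)&(H<25),(459,139)),6))
move([662,9,120],163)
E
```

```text
can [661.2  10.   57.7  55.4  64.3]
clasp [[630.18838062  16.4416598   52.        ]]
mat [616.1 186.7  99.2  99.4  22.7]
at [619.3  40.3 212.9] [-1.800e+02 -1.000e-01  1.542e+02] slide mm [-52.2  -9.5  92.9] slide u [-1.74 -0.32  3.1 ]
spin deg -8.8 u -1.09
```

```bash
python3 -m jog '{"jaw":[91,91,91,91,91,91,91,91],"slide":[[-0.87,-0.15,0],[-0.87,-0.15,0],[0,0,0.8],[0,0,0.8],[0,0,0.8],[0,0,0.7],[0,0,0],[0,0,0]],"spin":[0,0,-0.8,-0.8,0,0,0,0]}' && python3 - <<'E'
from h import *
move([662,9.5,17],167)
m=env.camera_model("wrist")
cv2.imwrite("pics/w2.png",env.grab_frame("wrist")[:,:,::-1]); print(proj(m,[662,9.5,64]))
E
```

```text
time_s: 2.85
ee_pos: [661.6, 11.9, 121.2]
ee_rot: [180.0, -0.0, 167.2]
force: [0.3, -1.5, 1.2]
gripper_width: 90.8
gripper_force: 0.0
at [661.6  11.9 121.2] [180.   -0.  167.2] slide mm [ -1.   -2.3 104.2] slide u [-0.03 -0.08  3.47]
spin deg 0.2 u 0.03
[np.float64(317.1377472329266), np.float64(254.94720137287214)]
```

View pics/w2.png

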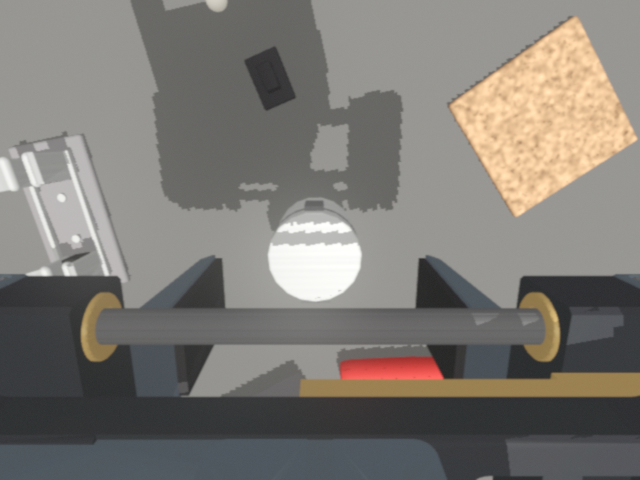

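Clasp is at (314,204), directly behind the lid centre (314,256), so the grip is aligned. Descend and grip.

```bash
python3 -m jog '{"jaw":[91,91,91,91,91,91],"slide":[[-0.03,-0.08,0.7],[0,0,0.7],[0,0,0.7],[0,0,0.7],[0,0,0.6],[0,0,0]],"spin":[0,0,0,0,0,0]}' && python3 -m jog '{"jaw":[50,50,50,50,50,50,50,50],"slide":[[0,0,0],[0,0,0],[0,0,0],[0,0,0],[0,0,0],[0,0,0],[0,0,0],[0,0,0]],"spin":[0,0,0,0,0,0,0,0]}' 20 && python3 - <<'E'
from h import *
s=env.state(); x=s["ee_pos"]; move([616.5,186.6,x[2]+40])
E
```

```text
time_s: 3.5
ee_pos: [661.4, 8.8, 18.0]
ee_rot: [-180.0, -0.2, 167.2]
force: [0.0, 0.4, 0.4]
gripper_width: 91.0
gripper_force: 0.0
time_s: 4.3
ee_pos: [662.8, 8.4, 19.8]
ee_rot: [180.0, 0.1, 167.2]
force: [-1.3, -0.4, 5.0]
gripper_width: 58.6
gripper_force: 20.0
at [662.8   8.4  19.8] [1.800e+02 1.000e-01 1.672e+02] slide mm [ 84.5 163.5 -40.1] slide u [ 2.82  5.45 -1.34]
```

```bash
python3 -m jog '{"jaw":[50,50,50,50,50,50,50,50,50,50],"slide":[[0,0,-0.67],[0,0,-0.67],[0.4,0.78,0],[0.4,0.78,0],[0.4,0.78,0],[0.4,0.78,0],[0.4,0.78,0],[0.41,0.78,0],[0.41,0.77,0],[0,0,0]],"spin":[0,0,0,0,0,0,0,0,0,0]}' && python3 - <<'E'
from h import *
move([616.5,186.6,26])
E
```

```text
time_s: 5.3
ee_pos: [614.3, 189.7, 58.0]
ee_rot: [180.0, -0.2, 167.4]
force: [0.6, 0.9, -3.4]
gripper_width: 58.9
gripper_force: 20.0
at [614.3 189.7  58. ] [180.   -0.2 167.4] slide mm [-2.9 -2.5 32. ] slide u [-0.1  -0.08  1.07]
```

```bash
python3 -m jog '{"jaw":[50,50,50,50,50],"slide":[[-0.07,-0.07,0.4],[0,0,0.4],[0,0,0.2],[0,0,0.13],[0,0,0]],"spin":[0,0,0,0,0]}' && python3 -m jog '{"jaw":[91,91,91,91,91,91,91,91,91,91],"slide":[[0,0,0],[0,0,0],[0,0,0],[0,0,0],[0,0,0],[0,0,0],[0,0,-0.9],[0,0,-0.9],[0,0,-0.9],[0,0,-0.9]],"spin":[0,0,0,0,0,0,0,0,0,0]}' && python3 -m jog '{"jaw":[91,91,91,91,91,91],"slide":[[0,0,-0.9],[0,0,-0.9],[0,0,-0.9],[0,0,0],[0,0,0],[0,0,0]],"spin":[0,0,0,0,0,0]}' && python3 - <<'E'
from h import *
m=env.camera_model("wrist"); im=env.grab_frame("wrist")[:,:,::-1].copy(); cv2.imwrite("pics/w3.png",im); 
print(proj(m,[616.5,186.6,70]))
mt=env.camera_model("top"); t=env.grab_frame("top")[:,:,::-1].copy(); cv2.imwrite("pics/t3.png",t)
move([472,264,180],14)
E
```

```text
time_s: 5.8
ee_pos: [616.7, 182.6, 25.8]
ee_rot: [-179.9, -0.1, 167.1]
force: [-3.8, -2.8, 6.0]
gripper_width: 58.2
gripper_force: 20.0
time_s: 6.8
ee_pos: [617.5, 184.3, 134.3]
ee_rot: [180.0, -0.0, 167.2]
force: [1.1, -0.1, -0.0]
gripper_width: 91.0
gripper_force: 0.0
time_s: 7.4
ee_pos: [616.8, 184.0, 212.6]
ee_rot: [-179.9, -0.2, 167.2]
force: [0.3, 0.1, -1.3]
gripper_width: 91.3
gripper_force: 0.0
[np.float64(323.90911888340054), np.float64(222.87522013277498)]
at [616.9 184.  212.5] [-179.9   -0.2  167.2] slide mm [158.9  46.   32.9] slide u [5.3  1.53 1.1 ]
spin deg -26.8 u -3.35
```

View pics/w3.png

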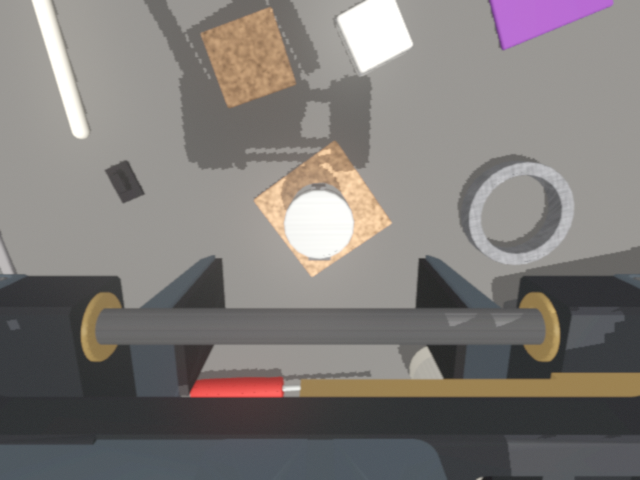

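The canister stands on the large mat, lid centre at (319,222) against a predicted (324,223). The tin is at (375,32). Next I'll measure both and plan the tin grasp.

```bash
python3 - <<'E'
from h import *
m=env.camera_model("wrist"); im=cv2.imread("pics/w3.png"); hsv=cv2.cvtColor(im,cv2.COLOR_BGR2HSV); V=hsv[:,:,2]; S=hsv[:,:,1]
print("can w",rect(m,blob((V>200)&(S<60),(319,222)),70),"tin w",rect(m,blob(V>200,(375,32)),26))
mt=env.camera_model("top"); t=cv2.imread("pics/t3.png")
h=cv2.cvtColor(t,cv2.COLOR_BGR2HSV)
c=blob((h[:,:,2]>200)&(h[:,:,1]<60),proj(mt,[616.5,184,70])); print("can t",rect(mt,c,70))
move([472,264,180],14)
E
```

```text
can w [617.5 181.7  58.4  58.3  39.9] tin w [474.2 263.   50.   49.9  13.9]
can t [401.7 -12.4  35.7 170.   86.3]
at [616.9 184.  212.5] [-179.9   -0.2  167.2] slide mm [158.9  46.   32.9] slide u [5.3  1.53 1.1 ]
spin deg -26.8 u -3.35
```

```bash
python3 -m jog '{"jaw":[91,91,91,91,91,91,91,91,91,91],"slide":[[0.88,0.26,0],[0.88,0.26,0],[0.88,0.25,0],[0.87,0.25,0],[0.87,0.25,0],[0.87,0.25,0],[0,0,0.9],[0,0,0.9],[0,0,0.9],[0,0,0.9]],"spin":[0,0,0,0,0,0,-0.85,-0.85,-0.85,-0.8]}' && python3 -m jog '{"jaw":[91,91],"slide":[[0,0,0.2],[0,0,0]],"spin":[0,0]}' && python3 - <<'E'
from h import *
env.grab_frame("wrist");env.grab_frame("wrist")
m=env.camera_model("wrist"); im=env.grab_frame("wrist")[:,:,::-1].copy(); cv2.imwrite("pics/w4.png",im)
V=cv2.cvtColor(im,cv2.COLOR_BGR2HSV)[:,:,2]; p=proj(m,[473.5,263.5,26]); c=blob(V>200,p); r=rect(m,c,26); print(p,r); move([*r[:2],2],14)
E
```

```text
time_s: 8.5
ee_pos: [473.5, 263.4, 104.5]
ee_rot: [-180.0, -0.1, -165.7]
force: [0.1, 0.1, -0.6]
gripper_width: 90.7
gripper_force: 0.0
time_s: 8.7
ee_pos: [473.4, 263.2, 99.1]
ee_rot: [-180.0, -0.2, -166.1]
force: [-0.1, 0.4, 0.1]
gripper_width: 91.0
gripper_force: 0.0
[np.float64(320.71465784346685), np.float64(243.80357170901524)] [472.9 263.3  49.6  49.7  13.9]
at [475.1 264.1 101.5] [ 1.800e+02  1.000e-01 -1.661e+02] slide mm [ 2.6 -0.3 99.5] slide u [ 0.09 -0.01  3.32]
spin deg -0.1 u -0.01
```

```bash
python3 -m jog '{"jaw":[91,91,91,91,91,91],"slide":[[0,0,0.8],[0,0,0.8],[0,0,0.8],[0,0,0.4],[0,0,0.27],[0,0,0]],"spin":[0,0,0,0,0,0]}' && python3 -m jog '{"jaw":[40,40,40,40,40,40,40,40],"slide":[[0,0,0],[0,0,0],[0,0,0],[0,0,0],[0,0,0],[0,0,0],[0,0,0],[0,0,0]],"spin":[0,0,0,0,0,0,0,0]}' 15 && python3 -m jog '{"jaw":[40,40,40,40,40,40],"slide":[[0,0,-0.8],[0,0,-0.8],[0,0,-0.8],[0,0,-0.8],[0,0,-0.8],[0,0,0]],"spin":[0,0,0,0,0,0]}' && python3 - <<'E'
from h import *
env.grab_frame("wrist")
m=env.camera_model("wrist"); im=env.grab_frame("wrist")[:,:,::-1].copy(); cv2.imwrite("pics/w5.png",im)
move([617,183,128])
E
```

```text
time_s: 9.45
ee_pos: [474.3, 263.6, 8.1]
ee_rot: [180.0, -0.0, -166.0]
force: [-0.5, 0.3, -0.1]
gripper_width: 91.2
gripper_force: 0.0
time_s: 10.25
ee_pos: [474.2, 263.7, 8.4]
ee_rot: [180.0, 0.0, -166.0]
force: [-0.4, 0.8, 3.2]
gripper_width: 49.7
gripper_force: 15.0
time_s: 10.85
ee_pos: [476.0, 264.5, 130.9]
ee_rot: [179.9, 0.4, -166.0]
force: [0.7, 0.1, -1.1]
gripper_width: 49.7
gripper_force: 15.0
at [473.8 263.4 127.6] [-180.   -0. -166.] slide mm [-119.5 -112.6   -0.4] slide u [-3.98 -3.75 -0.01]
```

View pics/w5.png

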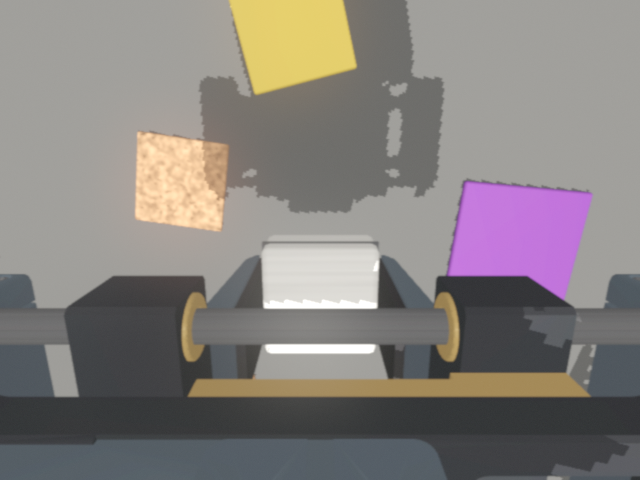

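The tin is held squarely between the fingers. Now carry it over the canister.

```bash
python3 -m jog '{"jaw":[40,40,40,40,40,40,40,40],"slide":[[-0.7,-0.63,0],[-0.7,-0.63,0],[-0.7,-0.63,0],[-0.7,-0.63,0],[-0.7,-0.63,0],[-0.5,-0.6,0],[0,0,0],[0,0,0]],"spin":[0,0,0,0,0,0,0,0]}' && python3 - <<'E'
from h import *
a=[]
for i in range(4): env.grab_frame("top"); a.append(env.state()["ee_pos"])
print(np.mean(a,0).round(1)); move([617.5,183,78])
t=env.grab_frame("scene")[:,:,::-1]; m=env.camera_model("scene"); u,v=map(int,proj(m,[617,183,70]))
m2=env.camera_model("wrist"); w=env.grab_frame("wrist")[:,:,::-1]
cv2.imwrite("pics/s6.png",np.hstack([cv2.resize(t[v-40:v+40,u-40:u+40],(400,400),interpolation=cv2.INTER_CUBIC),cv2.resize(w[150:450,170:470],(400,400))]))
E
```

```text
time_s: 11.75
ee_pos: [616.6, 183.0, 125.9]
ee_rot: [180.0, -0.3, -166.1]
force: [0.0, 0.5, -1.5]
gripper_width: 49.8
gripper_force: 15.0
[616.5 183.8 127.1]
at [616.7 184.  127.7] [ 1.800e+02 -1.000e-01 -1.659e+02] slide mm [-0.6 -1.2 49.7] slide u [-0.02 -0.04  1.66]
```

View pics/s6.png

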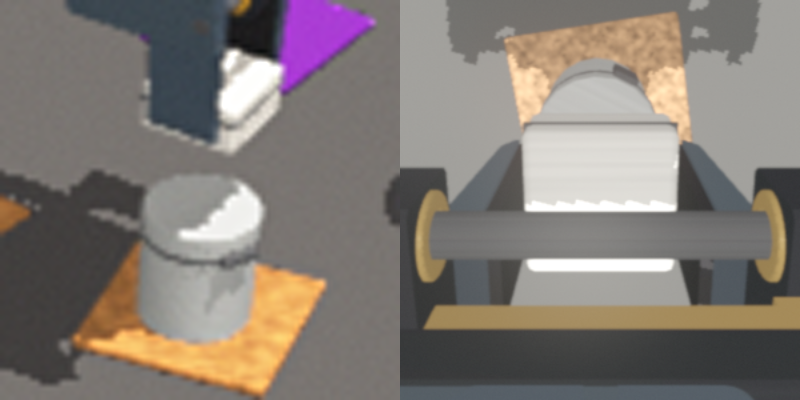

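Scene and wrist crops show the tin centred above the canister. Lower and release.

```bash
python3 -m jog '{"jaw":[40,40,40,40,40,40],"slide":[[-0.02,-0.03,0.5],[0,0,0.5],[0,0,0.3],[0,0,0.2],[0,0,0.12],[0,0,0]],"spin":[0,0,0,0,0,0]}' && python3 -m jog '{"jaw":[55,62,72,80,91,91,91,91,91,91],"slide":[[0,0,0],[0,0,0],[0,0,0],[0,0,0],[0,0,0],[0,0,-0.9],[0,0,-0.9],[0,0,-0.9],[0,0,-0.9],[0,0,-0.9]],"spin":[0,0,0,0,0,0,0,0,0,0]}' && python3 - <<'E'
from h import *
for i in range(3): env.grab_frame("top")
m=env.camera_model("wrist"); im=env.grab_frame("wrist")[:,:,::-1].copy(); cv2.imwrite("pics/w7.png",im)
print(proj(m,[617,183,96]))
V=cv2.cvtColor(im,cv2.COLOR_BGR2HSV)[:,:,2]; print(rect(m,blob(V>200,proj(m,[617,183,96])),96))
move([440,-263,210])
E
```

```text
time_s: 12.65
ee_pos: [618.5, 182.8, 79.4]
ee_rot: [180.0, -0.0, -166.0]
force: [0.2, -0.8, -0.7]
gripper_width: 50.2
gripper_force: 15.0
time_s: 13.65
ee_pos: [618.5, 182.7, 215.8]
ee_rot: [180.0, 0.0, -166.0]
force: [0.6, -0.1, -0.7]
gripper_width: 91.2
gripper_force: 0.0
[np.float64(321.64941720829586), np.float64(226.28075690733624)]
[604.6 181.4  80.1  76.4  22.7]
at [618.5 182.7 214.6] [ 180.    0. -166.] slide mm [ 281.  -389.3    4.4] slide u [  9.37 -12.98   0.15]
```

View pics/w7.png

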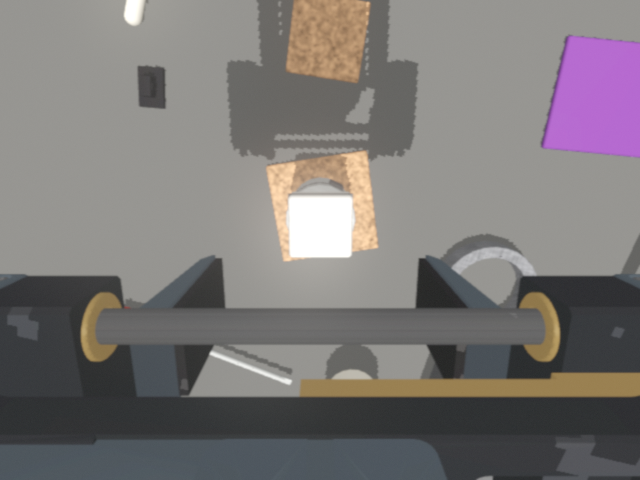

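The tin sits centred on the canister at (320,226), as projected. Turn the tool first so that closing runs along world x, clear of the clip beside the pot.

```bash
python3 -m jog '{"jaw":[91,91,91,91,91,91,91,91,91,91],"slide":[[0,0,0],[0,0,0],[0,0,0],[0,0,0],[0,0,0],[0,0,0],[0,0,0],[0,0,0],[0,0,0],[0,0,0]],"spin":[1,1,1,1,1,1,1,1,1,1]}' && python3 -m jog '{"jaw":[91,91,91,91],"slide":[[0,0,0],[0,0,0],[0,0,0],[0,0,0]],"spin":[1,1,1,0]}' && python3 - <<'E'
from h import *
move([440,-263,210],90); print(env.state()["qpos"].round(1))
E
```

```text
time_s: 14.85
ee_pos: [617.6, 182.4, 212.2]
ee_rot: [-179.8, -0.0, 113.7]
force: [-0.5, 0.1, -0.0]
gripper_width: 91.0
gripper_force: 0.0
time_s: 15.25
ee_pos: [617.7, 182.5, 212.4]
ee_rot: [-179.8, 0.1, 90.0]
force: [-0.1, -0.6, 0.3]
gripper_width: 91.0
gripper_force: 0.0
at [617.7 182.5 212.4] [-1.798e+02  1.000e-01  9.000e+01] slide mm [-445.4 -177.8    3.4] slide u [-14.85  -5.93   0.11]
spin deg 0.0 u 0.0
[15.4 24.8 79.8  0.  75.6 15.4]
```

```bash
python3 -m jog '{"jaw":[91,91,91,91,91,91,91,91,91,91],"slide":[[-0.9,-0.36,0],[-0.9,-0.36,0],[-0.9,-0.36,0],[-0.9,-0.36,0],[-0.9,-0.36,0],[-0.9,-0.36,0],[-0.9,-0.36,0],[-0.9,-0.36,0],[-0.9,-0.36,0],[-0.9,-0.36,0]],"spin":[0,0,0,0,0,0,0,0,0,0]}' && python3 -m jog '{"jaw":[91,91,91,91,91,91,91,91,91],"slide":[[-0.97,-0.39,0],[-0.97,-0.39,0],[-0.97,-0.39,0],[-0.97,-0.39,0],[-0.97,-0.39,0],[-0.97,-0.39,0],[0,0,0.8],[0,0,0.8],[0,0,0]],"spin":[0,0,0,0,0,0,0,0,0]}' && python3 - <<'E'
from h import *
for i in range(3): env.grab_frame("top")
m=env.camera_model("wrist"); im=env.grab_frame("wrist")[:,:,::-1].copy(); cv2.imwrite("pics/w8.png",im)
p=proj(m,[440,-263,32]); h=cv2.cvtColor(im,cv2.COLOR_BGR2HSV)
r=rect(m,blob((h[:,:,1]>120)&(h[:,:,2]>80)&(h[:,:,0]<30),p),32);print(p,r);move([*r[:2],8],90)
E
```

```text
time_s: 16.25
ee_pos: [509.4, -88.2, 213.4]
ee_rot: [-179.9, -0.0, 90.2]
force: [0.2, -1.0, -0.4]
gripper_width: 90.6
gripper_force: 0.0
time_s: 17.15
ee_pos: [437.7, -260.6, 162.8]
ee_rot: [-179.6, -0.3, 90.1]
force: [-1.1, 1.1, 0.1]
gripper_width: 91.0
gripper_force: 0.0
[np.float64(318.6286628299689), np.float64(226.25380206801037)] [ 4.419e+02 -2.467e+02  2.260e+01  5.700e+00  1.000e-01]
at [ 441.1 -262.1  167.4] [179.9   0.   90.1] slide mm [ 15.5   0.6 159.4] slide u [0.52 0.02 5.31]
spin deg 0.1 u 0.01
```

View pics/w8.png

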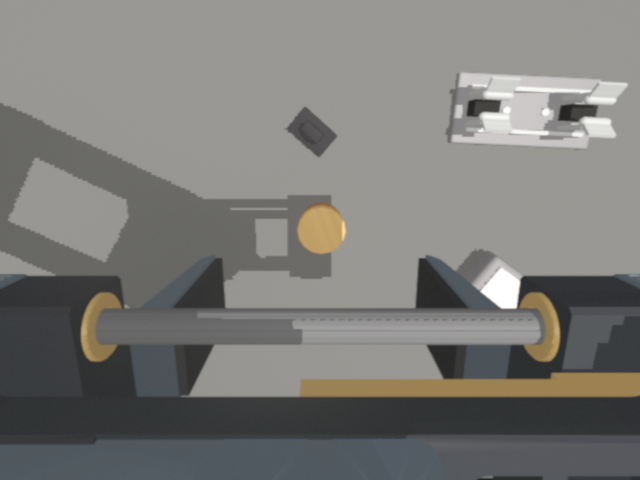

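Pot cap centre is at (322,229), the clip at (312,131), and the lamp end near (475,265). The holder is at upper right, around (525,110).

```bash
python3 - <<'E'
from h import *
m=env.camera_model("wrist"); im=cv2.imread("pics/w8.png"); h=cv2.cvtColor(im,cv2.COLOR_BGR2HSV)
g=((h[:,:,1]>100)&(h[:,:,0]<30)).astype(np.uint8); g[:,:280]=0; g[:,370:]=0; g[290:]=0
ys,xs=np.nonzero(g); c=blob(g,(322,229)); (u,v),rr=cv2.minEnclosingCircle(c); print((u,v),rr,"pot",cast(m,[(u,v)],32).round(1))
print("lamp end",cast(m,[(468,272),(490,250)],20).round(), "clip",cast(m,[(312,131)],8).round())
print("holder base corners",cast(m,[(459,72),(452,143),(588,148)],6).round(1))
move([*cast(m,[(u,v)],32)[0,:2],9],90)
E
```

```text
(321.0, 227.75999450683594) 25.25989532470703 pot [[ 442.4 -264.6   32. ]]
lamp end [[ 572. -307.   20.]
 [ 589. -287.   20.]] clip [[ 435. -188.    8.]]
holder base corners [[ 553.2 -141.9    6. ]
 [ 552.5 -197.4    6. ]
 [ 667.7 -201.4    6. ]]
at [ 441.1 -262.1  167.4] [179.9   0.   90.1] slide mm [ -2.4   1.1 158.4] slide u [-0.08  0.04  5.28]
spin deg 0.1 u 0.01
```

```bash
python3 -m jog '{"jaw":[91,91,91,91,91,91,91,91,91],"slide":[[-0.06,0.02,0.8],[0,0,0.8],[0,0,0.8],[0,0,0.8],[0,0,0.8],[0,0,0.8],[0,0,0.38],[0,0,0],[0,0,0]],"spin":[0,0,0,0,0,0,0,0,0]}' && python3 -m jog '{"jaw":[30,30,30,30,30,30,30,30,30,30],"slide":[[0,0,0],[0,0,0],[0,0,0],[0,0,0],[0,0,0],[0,0,0],[0,0,0],[0,0,0],[0,0,0],[0,0,0]],"spin":[0,0,0,0,0,0,0,0,0,0]}' 12 && python3 -m jog '{"jaw":[30,30,30,30,30,30,30,30,30],"slide":[[0,0,-0.5],[0,0,-0.9],[0,0,-0.9],[0,0,-0.9],[0,0,-0.9],[0,0,-0.9],[0,0,-0.5],[0,0,0],[0,0,0]],"spin":[0,0,0,0,0,0,0,0,0]}' && python3 - <<'E'
from h import *
for i in range(2): env.grab_frame("top")
m=env.camera_model("wrist"); im=env.grab_frame("wrist")[:,:,::-1].copy(); cv2.imwrite("pics/w9.png",im)
move([616.7,183,174])
E
```

```text
time_s: 18.25
ee_pos: [442.0, -264.1, 12.1]
ee_rot: [179.9, 0.1, 90.0]
force: [-0.0, 0.3, -0.3]
gripper_width: 91.2
gripper_force: 0.0
time_s: 19.25
ee_pos: [441.1, -263.7, 11.1]
ee_rot: [180.0, -0.0, 90.0]
force: [-0.4, 0.3, -0.4]
gripper_width: 39.7
gripper_force: 12.0
time_s: 20.15
ee_pos: [440.5, -263.4, 175.4]
ee_rot: [-180.0, -0.0, 90.0]
force: [-1.4, 0.9, -1.8]
gripper_width: 39.5
gripper_force: 12.0
at [ 440.2 -263.2  174.7] [-1.799e+02 -1.000e-01  9.000e+01] slide mm [446.2 176.5   1. ] slide u [14.87  5.88  0.03]
```

View pics/w9.png

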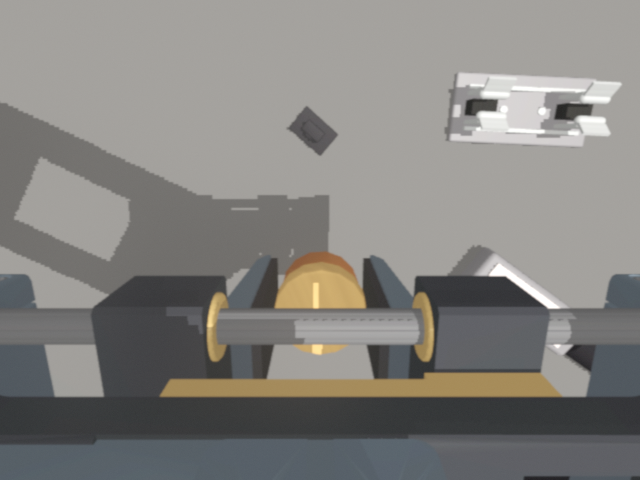

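The pot is held upright and centred. Carry it back over the stack.

```bash
python3 -m jog '{"jaw":[30,30,30,30,30,30,30,30,30,30],"slide":[[0.6,0.24,0],[0.9,0.36,0],[0.9,0.36,0],[0.9,0.36,0],[0.9,0.36,0],[0.9,0.36,0],[0.9,0.36,0],[0.9,0.36,0],[0.9,0.36,0],[0.9,0.36,0]],"spin":[0,0,0,0,0,0,0,0,0,0]}' && python3 -m jog '{"jaw":[30,30,30,30,30,30,30,30,30,30],"slide":[[0.9,0.36,0],[0.9,0.35,0],[0.9,0.35,0],[0.9,0.35,0],[0.9,0.35,0],[0.9,0.35,0],[0.5,0.2,0],[0.25,0.1,0],[0,0,0],[0,0,0]],"spin":[0,0,0,0,0,0,0,0,0,0]}' && python3 - <<'E'
from h import *
a=[]
for i in range(4): env.grab_frame("top"); a.append(env.state()["ee_pos"])
print(np.mean(a,0).round(1)); move([616.7,183,107.5])
E
```

```text
time_s: 21.3
ee_pos: [545.2, -1.5, 174.9]
ee_rot: [-179.9, -0.0, 90.0]
force: [-0.3, -0.1, -0.5]
gripper_width: 39.6
gripper_force: 12.0
time_s: 22.3
ee_pos: [617.3, 180.8, 175.9]
ee_rot: [-179.9, 0.0, 90.0]
force: [-0.0, 0.2, -0.5]
gripper_width: 39.9
gripper_force: 12.0
[617.4 180.7 176.3]
at [617.5 180.8 176.4] [180.    0.   89.9] slide mm [ 2.2 -0.8 68.9] slide u [ 0.07 -0.03  2.3 ]
```

```bash
python3 -m jog '{"jaw":[30,30,30,30,30,30,30],"slide":[[0.07,-0.02,0.6],[0,0,0.6],[0,0,0.5],[0,0,0.3],[0,0,0.15],[0,0,0.1],[0,0,0]],"spin":[0,0,0,0,0,0,0]}' && python3 - <<'E'
from h import *
a=[]
for i in range(4): env.grab_frame("top"); s=env.state(); a.append([*s["ee_pos"],s["force"][2]])
print(np.mean(a,0).round(1))
E
```

```text
time_s: 23.2
ee_pos: [617.3, 183.9, 108.9]
ee_rot: [180.0, -0.0, 90.0]
force: [-0.4, -0.2, -1.5]
gripper_width: 39.5
gripper_force: 12.0
[617.5 184.  109.3  -1.1]
```

```bash
python3 -m jog '{"jaw":[30,30,30],"slide":[[0,0,0.04],[0,0,0.02],[0,0,0]],"spin":[0,0,0]}' && python3 -m jog '{"jaw":[45,50,60,75,91,91,91,91,91,91],"slide":[[0,0,0],[0,0,0],[0,0,0],[0,0,0],[0,0,0],[0,0,-0.8],[0,0,-0.9],[0,0,-0.9],[0,0,-0.9],[0,0,0]],"spin":[0,0,0,0,0,0,0,0,0,0]}' && python3 - <<'E'
from h import *
for i in range(3): env.grab_frame("top")
m=env.camera_model("wrist"); w=env.grab_frame("wrist")[:,:,::-1].copy()
print(proj(m,[617,183,128]),proj(m,[617,183,96]))
t=env.grab_frame("scene")[:,:,::-1]; ms=env.camera_model("scene"); u,v=map(int,proj(ms,[617,183,80]))
cv2.imwrite("pics/s10.png",np.hstack([cv2.resize(t[v-50:v+50,u-40:u+40],(320,400),interpolation=cv2.INTER_CUBIC),cv2.resize(w[100:400,140:500],(480,400))]))
cv2.imwrite("pics/top10.png",env.grab_frame("top")[:,:,::-1])
move([400,-15,240])
E
```

```text
time_s: 23.7
ee_pos: [617.2, 184.0, 107.1]
ee_rot: [180.0, -0.0, 90.0]
force: [0.1, -0.3, 1.1]
gripper_width: 39.8
gripper_force: 12.0
time_s: 24.7
ee_pos: [619.3, 184.5, 216.4]
ee_rot: [179.5, -0.1, 90.0]
force: [0.3, 0.1, 0.9]
gripper_width: 90.4
gripper_force: 0.0
[np.float64(320.48804859677216), np.float64(243.01430745844993)] [np.float64(320.4722808268137), np.float64(231.76680453653324)]
at [616.4 183.7 210.2] [-179.8    0.    90. ] slide mm [-198.7 -216.5  -29. ] slide u [-6.62 -7.22 -0.97]
```

View pics/s10.png

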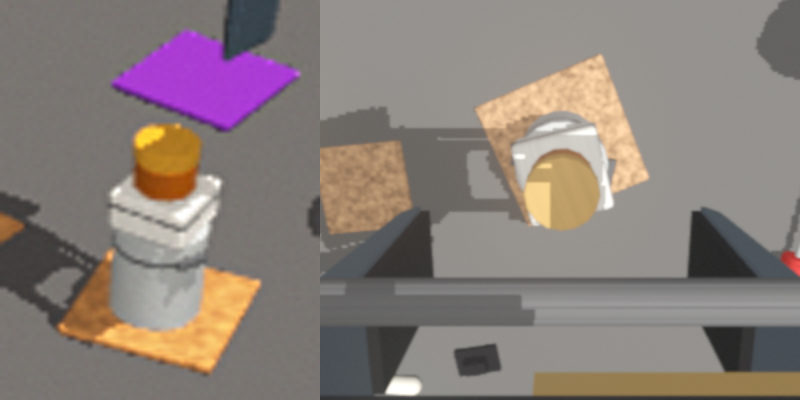

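The stack is good: pot centred on the tin, all upright. Next, the brush pose from the latest top view, plus the holder.

```bash
python3 - <<'E'
from h import *
m=env.camera_model("top"); im=cv2.imread("pics/top10.png"); V=cv2.cvtColor(im,cv2.COLOR_BGR2HSV)[:,:,2]
c=blob(V>150,(335,300)); k=np.zeros(V.shape,np.uint8); cv2.drawContours(k,[c],-1,1,-1)
ys,xs=np.nonzero(k); w=cast(m,np.c_[xs,ys],8)[:,:2]
o=w.mean(0); d=np.linalg.svd(w-o,full_matrices=False)[2][0]; d*=np.sign(d[0])
t=(w-o)@d; hd=w[t>t.max()-115]; t2=t[t>t.max()-115]
vx,vy,x0,y0=cv2.fitLine(hd.astype(np.float32),cv2.DIST_L2,0,.01,.01).ravel(); d=np.array([vx,vy]); d*=np.sign(d[0])
t=(w-[x0,y0])@d; print("ang",np.degrees(np.arctan2(*d[::-1])).round(1),"len",np.ptp(t).round(),"far",(np.array([x0,y0])+d*t.max()).round(1))
mid=np.array([x0,y0])+d*(t.max()-65); print("handle mid",mid.round(1),"mid from head",(np.array([x0,y0])+d*(t.min()+115)).round(1))
# holder base
print("corners", [proj(m,p) for p in ([553,-142,6],[552.5,-197,6],[667.7,-201,6],[668,-145,6])])
move([*(mid-8*d),200],np.degrees(np.arctan2(*d[::-1])))
E
```

```text
ang -4.0 len 183.0 far [500.2 -19.8]
handle mid [435.4 -15.3] mid from head [432.1 -15.1]
corners [[np.float64(402.08157566957254), np.float64(225.6438570028996)], [np.float64(429.6664348536067), np.float64(227.5114922113094)], [np.float64(432.9138889230369), np.float64(172.42437176741907)], [np.float64(405.3774057233616), np.float64(170.68509594901306)]]
at [616.4 183.7 210.2] [-179.8    0.    90. ] slide mm [-198.5 -188.9   10.9] slide u [-6.62 -6.3   0.36]
spin deg -86.0 u -10.76
```

```bash
python3 -m jog '{"jaw":[91,91,91,91,91,91,91,91,91,91],"slide":[[-0.8,-0.75,0],[-0.8,-0.75,0],[-0.8,-0.75,0],[-0.8,-0.75,0],[-0.8,-0.75,0],[-0.8,-0.75,0],[-0.8,-0.75,0],[-0.8,-0.8,0],[-0.22,-0.25,0],[0,0,0]],"spin":[0,0,0,0,0,0,0,0,0,0]}' && python3 -m jog '{"jaw":[91,91,91,91,91,91,91,91,91,91],"slide":[[0,0,0],[0,0,0],[0,0,0],[0,0,0],[0,0,0],[0,0,0],[0,0,0],[0,0,0],[0,0,0],[0,0,0]],"spin":[1,1,1,1,1,1,1,1,1,1]}' && python3 -m jog '{"jaw":[60,60,60,60,60],"slide":[[0,0,0],[0,0,0],[0,0,0.8],[0,0,0.8],[0,0,0]],"spin":[1,0.75,0,0,0]}' && python3 - <<'E'
from h import *
for i in range(3): env.grab_frame("top")
m=env.camera_model("wrist"); w=env.grab_frame("wrist")[:,:,::-1].copy(); cv2.imwrite("pics/w11.png",w)
print(proj(m,[426,-14.7,10])); move([426,-14.7,2],-4)
E
```

```text
time_s: 26.0
ee_pos: [427.4, -15.1, 211.6]
ee_rot: [-180.0, -0.0, 89.9]
force: [1.2, 0.9, 0.4]
gripper_width: 91.0
gripper_force: 0.0
time_s: 27.0
ee_pos: [429.5, -13.6, 211.5]
ee_rot: [-180.0, -0.0, 9.7]
force: [-1.1, 0.3, 0.1]
gripper_width: 91.0
gripper_force: 0.0
time_s: 27.5
ee_pos: [426.9, -13.6, 161.1]
ee_rot: [-180.0, 0.4, -3.9]
force: [0.1, -0.3, -0.6]
gripper_width: 60.1
gripper_force: 0.0
[np.float64(319.9447915080973), np.float64(225.22932801715064)]
at [429.5 -14.4 164.8] [-1.8e+02 -1.0e-01 -4.0e+00] slide mm [ -3.8   0.6 162.8] slide u [-0.13  0.02  5.43]
spin deg 0.0 u 0.0
```

View pics/w11.png

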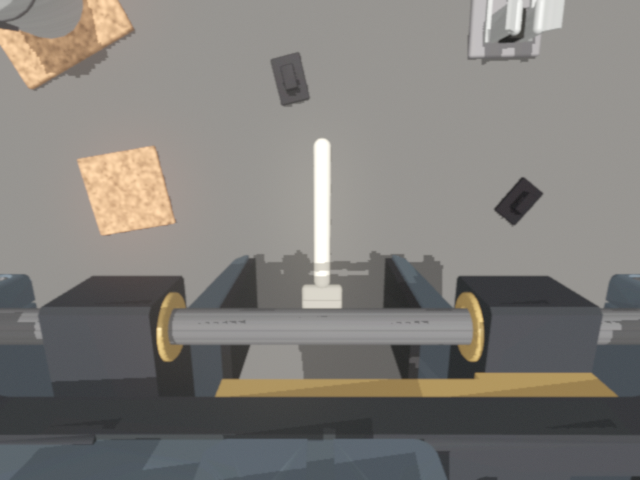

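The handle runs vertically from its tip at (321,139) to the head at about (322,286), so the jaws are aligned with it.

```bash
python3 - <<'E'
from h import *
m=env.camera_model("wrist"); p=cast(m,[(321,138.5),(322,286),(321.5,212)],9); print(p.round(1)); a=[]
for i in range(4): env.grab_frame("top"); a.append(env.state()["ee_pos"])
print(np.mean(a,0).round(1))
E
```

```text
[[498.9 -20.8   9. ]
 [369.4 -12.8   9. ]
 [437.5 -17.    9. ]]
[429.1 -14.6 164.8]
```

```bash
python3 -m jog '{"jaw":[60,60,60,60,60,60,60,60,60,60],"slide":[[-0.03,0.05,0.8],[0,0,0.8],[0,0,0.8],[0,0,0.8],[0,0,0.8],[0,0,0.8],[0,0,0.4],[0,0,0.22],[0,0,0],[0,0,0]],"spin":[0,0,0,0,0,0,0,0,0,0]}' && python3 -m jog '{"jaw":[0,0,0,0,0,0,0,0,0,0],"slide":[[0,0,0],[0,0,0],[0,0,0],[0,0,0],[0,0,0],[0,0,0],[0,0,0],[0,0,0],[0,0,0],[0,0,0]],"spin":[0,0,0,0,0,0,0,0,0,0]}' 45 && python3 -m jog '{"jaw":[0,0,0,0,0,0],"slide":[[0,0,-0.4],[0,0,-0.8],[0,0,-0.8],[0,0,-0.8],[0,0,-0.5],[0,0,0]],"spin":[0,0,0,0,0,0]}' && python3 - <<'E'
from h import *
a=[]
for i in range(4): env.grab_frame("top"); a.append(env.state()["ee_pos"])
print(np.mean(a,0).round(1))
m=env.camera_model("wrist"); w=env.grab_frame("wrist")[:,:,::-1].copy()
t=env.grab_frame("scene")[:,:,::-1]; ms=env.camera_model("scene"); u,v=map(int,proj(ms,[440,-15,90]))
cv2.imwrite("pics/s12.png",np.hstack([cv2.resize(t[v-50:v+50,u-50:u+50],(400,400),interpolation=cv2.INTER_CUBIC),cv2.resize(w[0:400,120:520],(400,400))]))
E
```

```text
time_s: 28.9
ee_pos: [427.8, -16.2, 1.8]
ee_rot: [-180.0, -0.1, -4.0]
force: [0.2, 1.1, 0.3]
gripper_width: 60.2
gripper_force: 0.0
time_s: 29.9
ee_pos: [427.1, -16.1, 1.3]
ee_rot: [-180.0, -0.0, -4.0]
force: [0.0, 0.6, 0.6]
gripper_width: 13.2
gripper_force: 45.0
time_s: 30.5
ee_pos: [428.6, -16.2, 101.9]
ee_rot: [-180.0, -0.3, -4.0]
force: [0.5, 0.5, -1.4]
gripper_width: 12.9
gripper_force: 45.0
[426.7 -16.1  99.8]
```

View pics/s12.png

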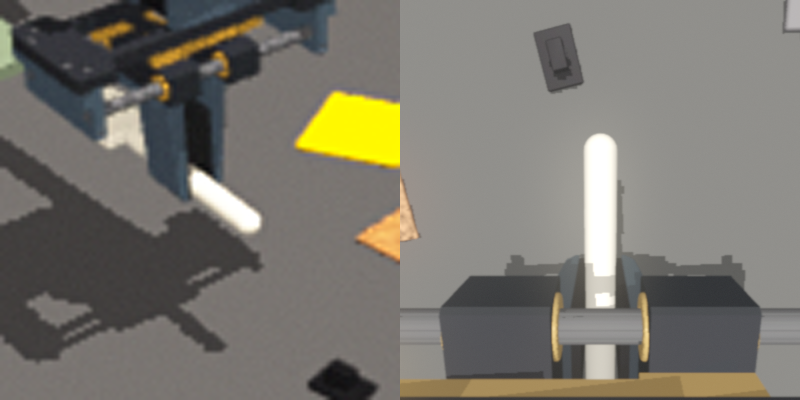

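Brush is gripped and near level. Compute the level check and the transfer.

```bash
python3 - <<'E'
from h import *
m=env.camera_model("wrist"); print("tip expected if level",np.round(proj(m,[498.5,-21,106]),1),"if tip +/-5mm z",np.round(proj(m,[498.5,-21,111]),1)); print("holder px",[np.round(proj(m,p)) for p in ([610.4,-171.6,6],)])
move([603.9,-171.4,100],-2)
E
```

```text
tip expected if level [318.4 132.6] if tip +/-5mm z [318.4 132.5]
holder px [array([563., -83.])]
at [426.3 -16.1  99.2] [-1.8e+02  1.0e-01 -4.0e+00] slide mm [188.  142.6  -1.3] slide u [ 6.27  4.75 -0.04]
spin deg -2.0 u -0.25
```

```bash
python3 -m jog '{"jaw":[0,0,0,0,0,0,0,0,0,0],"slide":[[0.5,0.4,0],[0.9,0.7,0],[0.9,0.7,0],[0.9,0.7,0],[0.9,0.7,0],[0.9,0.7,0],[0.9,0.6,0],[0.35,0.25,0],[0,0,0],[0,0,0]],"spin":[0,0,0,0,0,0,0,0,-0.25,0]}' && python3 - <<'E'
from h import *
a=[]
for i in range(4): env.grab_frame("top"); a.append(env.state()["ee_pos"])
print(np.mean(a,0).round(1))
w=env.grab_frame("wrist")[:,:,::-1].copy(); m=env.camera_model("wrist")
for p in ([553.2,-141.9,6],[552.5,-197.4,6],[667.7,-201.4,6],[668.4,-145.9,6]): print(np.round(proj(m,p)),end=" ")
t=env.grab_frame("scene")[:,:,::-1]; ms=env.camera_model("scene"); u,v=map(int,proj(ms,[610,-171,60]))
cv2.imwrite("pics/s13.png",np.hstack([cv2.resize(t[v-50:v+50,u-50:u+50],(400,400),interpolation=cv2.INTER_CUBIC),cv2.resize(w[0:400,120:520],(400,400))]))
E
```

```text
time_s: 31.8
ee_pos: [603.4, -171.1, 99.0]
ee_rot: [-179.9, 0.2, -2.0]
force: [-0.2, -0.7, -0.2]
gripper_width: 12.8
gripper_force: 45.0
[ 603.4 -170.8   99.7]
[283. 306.] [357. 304.] [361. 145.] [279. 147.]
```

View pics/s13.png

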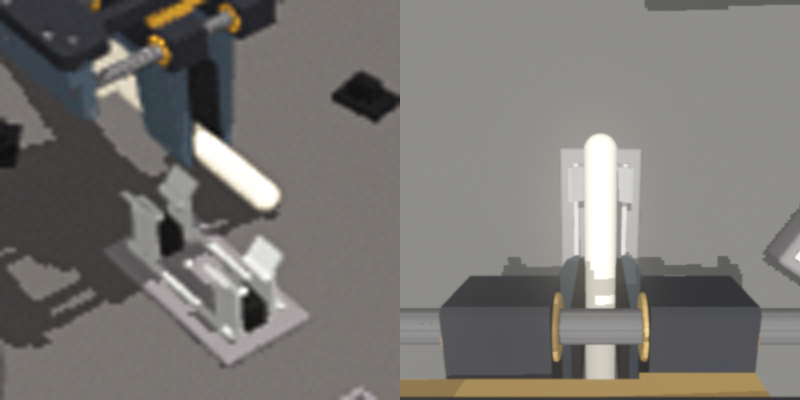

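Handle is parallel to the holder and centred within about 1 mm, and the far base edge is ~2 mm nearer than predicted. Lower to the flare, then press.

```bash
python3 -m jog '{"jaw":[0,0,0,0,0,0],"slide":[[-0.05,0.02,0.4],[0,0,0.6],[0,0,0.5],[0,0,0.2],[0,0,0.2],[0,0,0]],"spin":[0,0,0,0,0,0]}' 55 && python3 -m jog '{"jaw":[0,0,0,0,0,0,0],"slide":[[0,0,0.1],[0,0,0.1],[0,0,0.1],[0,0,0.1],[0,0,0.1],[0,0,0.1],[0,0,0]],"spin":[0,0,0,0,0,0,0]}' && python3 - <<'E'
from h import *
a=[]
for i in range(4): env.grab_frame("top"); s=env.state(); a.append([*s["ee_pos"],*s["force"]])
print(np.mean(a,0).round(1))
E
```

```text
time_s: 32.7
ee_pos: [602.3, -171.8, 42.5]
ee_rot: [-180.0, 0.1, -2.0]
force: [0.2, 0.6, -2.1]
gripper_width: 12.9
gripper_force: 55.0
time_s: 33.4
ee_pos: [602.9, -171.3, 24.9]
ee_rot: [-179.9, -0.0, -2.0]
force: [2.2, 2.8, -2.2]
gripper_width: 13.0
gripper_force: 55.0
[ 602.8 -171.4   24.8    2.3    3.2   -1.7]
```

```bash
python3 -m jog '{"jaw":[0,0,0,0],"slide":[[0,0,0.05],[0,0,0.05],[0,0,0],[0,0,0]],"spin":[0,0,0,0]}' && python3 - <<'E'
from h import *
a=[]
for i in range(4): env.grab_frame("top"); s=env.state(); a.append([*s["ee_pos"],*s["force"]])
print(np.mean(a,0).round(1))
w=env.grab_frame("wrist")[:,:,::-1].copy()
t=env.grab_frame("scene")[:,:,::-1]; ms=env.camera_model("scene"); u,v=map(int,proj(ms,[610,-171,40]))
cv2.imwrite("pics/s14.png",np.hstack([cv2.resize(t[v-50:v+50,u-50:u+50],(400,400),interpolation=cv2.INTER_CUBIC),cv2.resize(w[0:400,120:520],(400,400))]))
E
```

```text
time_s: 34.0
ee_pos: [602.4, -171.7, 23.2]
ee_rot: [-180.0, 0.0, -2.0]
force: [-0.0, 3.2, 4.7]
gripper_width: 12.7
gripper_force: 55.0
[ 602.4 -171.7   23.2   -1.2    3.5    5.3]
```

Seat contact: about 5 N upward at the expected height. Release and rise. I have now viewed 15 pictures, one over the limit of 14, so I'll check the rest numerically.

```bash
python3 -m jog '{"jaw":[20,26,34,34,34,34,34,34,34,34],"slide":[[0,0,0],[0,0,0],[0,0,0],[0,0,0],[0,0,-0.4],[0,0,-0.8],[0,0,-0.9],[0,0,-0.9],[0,0,-0.9],[0,0,-0.9]],"spin":[0,0,0,0,0,0,0,0,0,0]}' && python3 -m jog '{"jaw":[34,34,34,34,34,34,34,34],"slide":[[-0.9,0,-0.5],[-0.9,0,0],[-0.9,0,0],[-0.9,0,0],[-0.9,0,0],[-0.9,0,0],[0,0,0],[0,0,0]],"spin":[0,0,0,0,0,0,0,0]}' && python3 - <<'E'
from h import *
print(env.state()["ee_pos"].round())
def tip(n,z):
    m=env.camera_model(n); im=env.grab_frame(n)[:,:,::-1].copy(); cv2.imwrite(f"pics/{n}15.png",im); return m,im
m,im=tip("top",29); h=cv2.cvtColor(im,cv2.COLOR_BGR2HSV)
print("tip exp",np.round(proj(m,[610+65,-174,30]),1),"head exp",np.round(proj(m,[610-90,-169,30]),1))
# brush: warm white (b lower than r)
wm=(im[:,:,2].astype(int)-im[:,:,0]>8)&(h[:,:,2]>170)&(h[:,:,1]<60)
c=blob(wm,proj(m,[520,-169,30])); k=c[:,0]; print("top blob",k.min(0),k.max(0),cv2.contourArea(c),rect(m,c,29))
ms,ims=tip("scene",29); hs=cv2.cvtColor(ims,cv2.COLOR_BGR2HSV)
wm=(ims[:,:,2].astype(int)-ims[:,:,0]>8)&(hs[:,:,2]>150)&(hs[:,:,1]<60)
e=proj(ms,[675,-174,29]); c=blob(wm,proj(ms,[520,-169,29])); print("scene blob",c[:,0].min(0),c[:,0].max(0),cv2.contourArea(c),"tip exp",np.round(e,1),"head exp",np.round(proj(ms,[495,-168,29]),1),"tip if 15 higher",np.round(proj(ms,[675,-174,44]),1))
# stack
p=proj(m,[617,183,128]); g=(h[:,:,1]>120)&(h[:,:,2]>80)&(h[:,:,0]>10)&(h[:,:,0]<30); print("pot exp",np.round(p,1)); c=blob(g,p,10); print(rect(m,c,128))
E
```

```text
time_s: 35.3
ee_pos: [602.6, -172.0, 168.3]
ee_rot: [180.0, -0.1, -2.0]
force: [-0.3, -0.3, -0.7]
gripper_width: 34.0
gripper_force: 0.0
time_s: 36.1
ee_pos: [441.1, -166.5, 182.3]
ee_rot: [180.0, -0.1, -2.0]
force: [0.3, -0.2, -0.1]
gripper_width: 34.0
gripper_force: 0.0
[ 441. -167.  182.]
tip exp [421.7 164.4] head exp [417.1 240.2]
top blob [390 171] [455 324] 741.5 [ 509.5 -183.8   12.7  330.8   69.9]
scene blob [241 269] [297 318] 108.5 tip exp [296.3 315.9] head exp [247.6 273.7] tip if 15 higher [296.1 310.7]
pot exp [233.6 165.9]
[614.2 181.   44.2  34.6   5. ]
```

```bash
python3 - <<'E'
from h import *
m=env.camera_model("wrist"); im=env.grab_frame("wrist")[:,:,::-1].copy(); cv2.imwrite("pics/w16.png",im); m=env.camera_model("wrist")
for p in ([673,-174,29],[541,-169,29],[495,-167,29]): print("w exp",np.round(proj(m,p),1))
def white(im,n,off=6):
    h=cv2.cvtColor(im,cv2.COLOR_BGR2HSV); return ((im[:,:,2].astype(int)-im[:,:,0]>off)&(h[:,:,2]>140)&(h[:,:,1]<90))
k=white(im,0); n,lab,st,ce=cv2.connectedComponentsWithStats(k.astype(np.uint8))
for s in st[1:]:
    if s[4]>60: print("wrist",s)
t=cv2.imread("pics/top15.png"); k=white(t,0,10); k[:,:395]=0;k[:,445:]=0;k[:150]=0;k[262:]=0
n,lab,st,ce=cv2.connectedComponentsWithStats(k.astype(np.uint8))
for s,c in zip(st[1:],ce[1:]):
    if s[4]>20: print("top",s,c.round(1))
s=cv2.imread("pics/scene15.png"); k=white(s,0); k[:,:230]=0;k[:,310:]=0;k[:255]=0;k[330:]=0
ys,xs=np.nonzero(k); print("scene line fit",np.polyfit(xs,ys,1).round(3)); ms=env.camera_model("scene")
for z in (29,37):
    a=np.array([proj(ms,[675,-174,z]),proj(ms,[495,-168,z])]); print(z,np.polyfit(a[:,0],a[:,1],1).round(3))
E
```

```text
w exp [318.2 -96.3]
w exp [317.8 100.1]
w exp [317.4 158.9]
wrist [  212     0   190   235 20780]
wrist [486   0  63  45 218]
wrist [ 24 106  16  18  66]
wrist [    0   115    99   183 10065]
wrist [385 158  25  16  73]
wrist [275 345  20  35 316]
wrist [527 372  23  24 100]
top [417 164   9   8  35] [421.3 167.1]
top [414 182   4  27  56] [415.8 195.5]
top [422 182   3  26  43] [423.  193.9]
top [415 183  30  79 557] [432.  225.1]
top [425 212  20  50 301] [436.2 240.2]
top [407 219  10  17  60] [411.8 228.1]
scene line fit [ 0.826 72.397]
29 [ 0.867 58.891]
37 [ 0.863 57.659]
```

Top and scene both agree: the handle tip is at (421,164) in the top view and the scene line is no higher than the home height. The stack is intact and the gripper is clear.

```bash
python3 -c "
from workcell import env
print(env.job_done())"
```

```text
the job is handed in; nothing more can be done
None
```

The job is handed in, with no verdict returned: canister, tin and pot are stacked on the large cork mat and the brush is pressed into the spring holder; I did not re-measure the lamp and clips at the end, and I viewed 15 pictures against the limit of 14.

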